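# Build the stone sieve tower

### The job

Build the stone-sorting sieve tower on the receiving pan, from the bottom up: first the green fine sieve into the pan, then the yellow medium one, then the red coarse one, and last the lid with the black knob, each upright and fully seated on the one below before you fetch the next. Keep the pieces upright all along, and leave the blue sieve, the stone tin, the file, the brush and the pliers where they are.

Things in the scene. Friction and masses are not known exactly. Their poses are not given: they have to be found in the camera images.
- pan_rim (a point): Centre of the mouth, at rim height, of the receiving pan: a bright steel cup, 56 mm outside and 49 mm inside, 24 mm high, fixed on a round grey shaker foot of 100 mm diameter and 25 mm height with a small orange lamp. The rim is 49 mm above the bench; z up. It does not move. A sieve seated in it has its centre 10 mm above this point.
- fine_mid (a point): Centre, half-way up (16 mm), of the green fine sieve, many small holes in its floor. A loose round cup, 90 g, 32 mm high, upright (z up): a wall 26 mm high, 56 mm outside and 49 mm inside, open 23 mm deep; under it a tapered foot 6 mm high, 44 mm wide at its top, 39 mm at the bottom, that drops into the piece below until the wall stands on its rim. 
- medium_mid (a point): Centre, half-way up (16 mm), of the yellow medium sieve, about 19 mid-sized holes in its floor. A loose round cup, 90 g, 32 mm high, upright (z up): a wall 26 mm high, 56 mm outside and 49 mm inside, open 23 mm deep; under it a tapered foot 6 mm high, 44 mm wide at its top, 39 mm at the bottom, that drops into the piece below until the wall stands on its rim. On the green one: centre 26 mm above its centre.
- coarse_mid (a point): Centre, half-way up (16 mm), of the red coarse sieve, 7 large holes in its floor. A loose round cup, 90 g, 32 mm high, upright (z up): a wall 26 mm high, 56 mm outside and 49 mm inside, open 23 mm deep; under it a tapered foot 6 mm high, 44 mm wide at its top, 39 mm at the bottom, that drops into the piece below until the wall stands on its rim. On the yellow one: centre 26 mm above its centre.
- lid_knob (a point): Centre of the lid's black knob, 20 mm above the underside of the lid (z up). The lid: a loose bright steel disc, 56 mm wide, 5 mm thick, 80 g, on a tapered foot like the sieves' (6 mm high, 44 to 39 mm wide), with an upright black knob 19 mm wide and 18 mm high in its middle; 29 mm high in all. Seated on the red sieve, this point is 30 mm above the red one's centre.
- blue_mid (a point): Centre, half-way up (16 mm), of the blue sieve: shaped and sized like the other sieves (56 mm wide, 32 mm high) but with one very large dark hole in its floor. Loose. Not needed: to be left where it is.
- tin_mid (a point): Centre of a closed round brass stone tin with a round green glass window in its top, 43 mm diameter, 22 mm high (this point is 11 mm up). Loose; to be left where it is.
- file: A small file lying flat on the bench: wooden handle to its -x side, dark steel blade to its +x side, 125 mm long along its x, 14 mm wide, 12 mm high; origin on the bench below its middle. Loose; to be left where it lies.
- brush: A small bench brush lying flat: dark wooden handle to its -x side, tan bristle block to its +x side, 125 mm long along its x, 18 mm wide, 14 mm high; origin on the bench below its middle. Loose; to be left where it lies.
- pliers: Pliers with green handles lying flat, off to the right of the work: 135 mm long along its x (jaws to +x, handles to -x), up to 60 mm wide at the handle ends, 12 mm high; origin on the bench just behind the pivot. Loose; to be left where they lie.

How it is judged:
By the outcome, as a careful person would: the job done as asked, in the order asked, and still so for the second after the job is handed in, with the robot touching nothing.
It also fails if it takes over 109 s, if anything falls off the work surface, if the arm or the gripper's body presses on something with over 40 N, if the wrist force passes 120 N, or if a joint passes its speed limit or range.

### The arm

A 7-joint arm with a two-finger parallel gripper is mounted at the origin on the work surface. World frame = base frame: x ahead of the robot, y to its left, z up, the work surface at z = 0. Lengths are in m, angles in rad, forces in N, time in s.
With the tool pointing down it reaches from about 0.425 to 0.925 m from the base axis. Payload 6.8 kg.
Tool frame: the origin (TCP) lies on the centre line of the jaws, within the pads' length; the fingertips stand 17 mm ahead of it and the grasp point (between the pads) lies 2 mm behind it; z points along the fingers, y is the line along which they close (so a half turn about z gives the same grasp; the last joint's range is limited). The gripper opens to 85 mm and grips with 20 to 120 N. Pads are 22 mm wide; open, the fingers measure 114 mm over their backs; the gripper's body (76 mm by 85 mm) begins 54 mm behind the grasp point. The pads swing forward as they close: fully open they stand 13 mm farther back than shut.
Start: joints at [1.155, 0.477, 0.022, 1.555, -0.011, 1.109, -0.083], TCP at [0.205, -0.643, 0.248] pointing down, gripper open.
Joint ranges: [-2.96, 2.96], [-0.34, 2.1], [-1.41, 1.46], [0.24, 2.44], [-1.37, 4.51], [0.17, 1.92], [-2.96, 2.96]. Speed limits (rad/s): [2.39, 2.39, 3.14, 3.14, 3.14, 3.14, 3.14].

### API

Orientations are given as a 3x3 rotation matrix whose columns are the frame's x, y, z axes.
In Python, from cell import r gives the robot as it stands.
- The arm moves only by the shell command python3 -m creep 'ROWS'. ROWS is JSON, a list of rows, each a list of 5 numbers: the opening, from 0 (shut) to 1 (fully open), then the shift along the tool's x, y, z in cm, then the turn about the tool's z in degrees. In form: [[hand, x, y, z, roll], ...]. A call has 1 to 12 rows; each row is the pose to reach, as a shift and turn from the pose commanded when the call began, along the tool's axes at that moment; what a row does not reach only later rows make up. A row lasts 1/12 s, in which the tool goes at most 41.7 mm and 7.16 degrees, less where a joint would pass 70% of its speed; a pose out of reach is approached as far as the arm can. A call with a gripper value outside its range is refused whole. The fingers move at their own pace and stop on an object; the grip force is fixed at half the most. Time passes only in rows, so rows that repeat a pose let the fingers close. It gives the time, the measured TCP pose, the force, the opening and the grip force at its end, in the units of the state.
- r.get_obs(): the state, without advancing time (a new reading comes with each control period).
- r.get_image(name): name is "scene" or "top" or "wrist"; returns a dict with "frame" (420x560x3 uint8, red, green, blue), "range_z" (420x560 float32, m along the optical axis (not along the pixel's ray), 0 where there is no reading), "fovy" (degrees; the focal length in pixels is half the picture's height over the tangent of half this angle, whatever the lens; pixels are square), "cx", "cy" (the principal point, pixels), "dist_coeffs" ([k1, k2, p1, p2, k3] as OpenCV has them; the pictures are not rectified), "world_from_camera" (4x4, takes a point from camera to world coordinates); the wrist camera has in their place "tool_from_camera" (4x4, takes a point from camera to tool coordinates, whose origin is the TCP and whose axes are the flange's). Camera axes: x right, y down, z forward; pixel columns grow to the right and rows downward; lengths in m; the calibration is good to about 2 mm. A picture is of the moment at which its call begins: read the wrist's pose just before it.
- r.hand_in(): hands the job in; it is judged then, once.
The state is a dict: "t": time; "joint_pos": joint angles; "qd": joint speeds; "tau": joint torques, N m; "ee_pos": TCP position; "tool_rot": TCP orientation; "wrist_force": force on the tool from outside, world axes, zero at the start; "wrist_torque": the same for the moment, N m; "gripper_width": finger opening in m; "gripper_force": force on a finger pad.
Only numpy, scipy, OpenCV 4.12 (cv2) and the standard library are available. Lean on these libraries where they do the work, as an engineer would, in place of code of your own. Each camera call takes 0.05 s, during which the arm holds its last target. There are 200 camera calls.

## Working session

There is one attempt and no reset: what is moved stays moved. The work goes in short steps, Python scripts to look and compute and a shell command to move; the robot and the scene stay as the last step left them, time stands still between calls to the robot, and variables do not carry over. Pictures are saved under pics/ and viewed, at most 14 in all, crops included, and the job is handed in when it is done.

```bash
ls; mkdir -p pics; cat > h.py <<'E'
import numpy as np, cv2
from cell import r
def grab(n,save=None):
    o=r.get_obs(); d=r.get_image(n)
    if 'world_from_camera' in d: T=np.array(d['world_from_camera'])
    else:
        W=np.eye(4);W[:3,:3]=o['tool_rot'];W[:3,3]=o['ee_pos'];T=W@np.array(d['tool_from_camera'])
    f=d['frame'].shape[0]/2/np.tan(np.radians(d['fovy'])/2)
    K=np.array([[f,0,d['cx']],[0,f,d['cy']],[0,0,1.]])
    if save: cv2.imwrite('pics/'+save,cv2.cvtColor(d['frame'],cv2.COLOR_RGB2BGR))
    return d,K,np.array(d['dist_coeffs'],float),T
def cloud(n,save=None):
    d,K,D,T=grab(n,save); z=d['range_z']; h,w=z.shape
    uv=np.stack(np.meshgrid(np.arange(w),np.arange(h)),-1).reshape(-1,1,2).astype(float)
    p=cv2.undistortPoints(uv,K,D)[:,0]
    P=np.c_[p,np.ones(len(p))]*z.reshape(-1,1)
    X=(P@T[:3,:3].T+T[:3,3]).reshape(h,w,3); X[z<=0]=np.nan
    return d['frame'],X
E
python3 - <<'E'
from h import *
np.set_printoptions(precision=4,suppress=True)
o=r.get_obs();print(o['t'],o['ee_pos'],o['tool_rot'],o['gripper_width'],o['wrist_force'])
for n in('scene','top','wrist'):
    f,X=cloud(n,n+'0.png'); np.savez('/tmp/'+n,f=f,X=X)
    print(n,np.isnan(X[...,0]).mean())
E
```

```text
pics
0.0 [ 0.2043 -0.6427  0.2473] [[ 0.953   0.303  -0.0007]
 [ 0.303  -0.953   0.0017]
 [-0.0001 -0.0018 -1.    ]] 0.08553556273924183 [ 0.4493 -0.161  -0.0908]
scene 0.00405187074829932
top 0.004026360544217687
wrist 0.004221938775510204
```

View pics/top0.png

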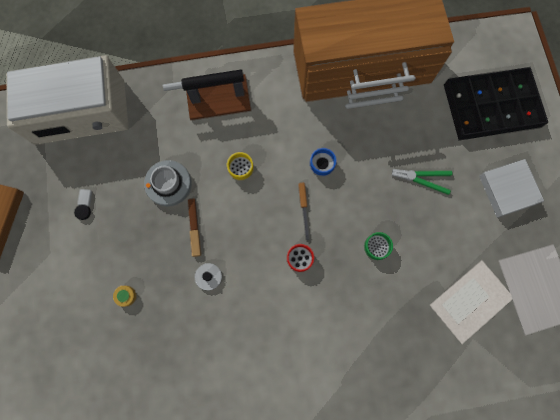

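View pics/scene0.png

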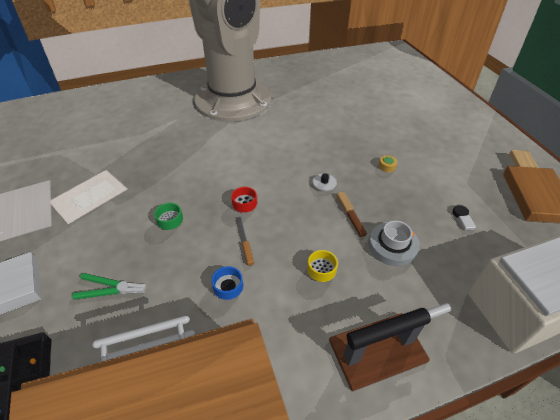

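The top view shows the pan at (168,181), yellow (240,165), blue (323,162), red (301,258) with the file tip just above it, green (378,246), lid (208,277) with the brush up-left, and the tin at (123,296). The scene view shows the same layout, with everything upright.

```bash
cat > m.py <<'E'
from h import *
from scipy.optimize import least_squares
def circ(P,R=None):
    c=P.mean(0)
    if R is None:
        s=least_squares(lambda q:np.hypot(*(P-q[:2]).T)-q[2],[*c,.026],loss='soft_l1',f_scale=.001);return s.x
    s=least_squares(lambda q:np.hypot(*(P-q[:2]).T)-R,c,loss='soft_l1',f_scale=.001);return np.r_[s.x,R]
E
python3 - <<'E'
from m import *
np.set_printoptions(precision=4,suppress=True)
px=dict(pan=(168,181),yellow=(240,165),blue=(323,162),red=(301,258),green=(378,246),lid=(208,277),tin=(123,296),fileblade=(306,220),filehandle=(303,195),brushb=(196,245),brushh=(192,215))
t=np.load('/tmp/top.npz');s=np.load('/tmp/scene.npz')
C={}
for k,(u,v) in px.items():
    c=t['X'][v-3:v+4,u-3:u+4].reshape(-1,3);C[k]=np.nanmedian(c,0)
H=dict(pan=.049,yellow=.032,blue=.032,red=.032,green=.032,lid=.011,tin=.022)
for k,c in C.items():
    print(k,c,'reach',np.hypot(*c[:2]))
    if k in H:
        for n,A in(('top',t),('scene',s)):
            X=A['X'].reshape(-1,3); d=np.hypot(*(X[:,:2]-c[:2]).T)
            m=(d<.045)&(abs(X[:,2]-H[k])<.0035); P=X[m]
            if m.sum()>8: print('  ',n,m.sum(),'z',np.median(P[:,2]),np.nanmax(X[d<.045,2]),'bbox mid',(P[:,:2].max(0)+P[:,:2].min(0))/2,np.ptp(P[:,:2],axis=0),'fit',circ(P[:,:2]))
            else: print('  ',n,m.sum(),np.nanmax(X[d<.045,2]))
E
```

```text
pan [0.6528 0.1697 0.0281] reach 0.6745000634427745
   top 149 z 0.048622830940157735 0.052320438230344934 bbox mid [0.6548 0.1748] [0.0561 0.055 ] fit [0.6547 0.1744 0.0263]
   scene 154 z 0.04794284279222549 0.050158283906150736 bbox mid [0.6536 0.1743] [0.0564 0.0565] fit [0.6539 0.1741 0.0263]
yellow [0.6694 0.0139 0.0094] reach 0.6695929409577235
   top 130 z 0.03176749089789027 0.03529953919750606 bbox mid [0.6647 0.0144] [0.0549 0.0525] fit [0.6645 0.0139 0.0255]
   scene 170 z 0.03104678145220574 0.03395203876830044 bbox mid [0.6637 0.0138] [0.0553 0.0551] fit [0.6639 0.0135 0.0262]
blue [ 0.6466 -0.1664  0.0096] reach 0.6676447177798717
   top 134 z 0.031497029980573354 0.03555806746136991 bbox mid [ 0.6446 -0.1632] [0.0553 0.0552] fit [ 0.6448 -0.1631  0.0261]
   scene 187 z 0.031043769770355722 0.034495118250787105 bbox mid [ 0.6442 -0.1647] [0.0557 0.0548] fit [ 0.6446 -0.1645  0.0261]
red [ 0.4478 -0.0828  0.0092] reach 0.45539513809211196
   top 131 z 0.03141531334275749 0.03648889691354984 bbox mid [ 0.4481 -0.0794] [0.0546 0.0546] fit [ 0.4482 -0.0789  0.026 ]
   scen
[... 560 characters left out ...]
2] [0.0553 0.0556] fit [0.4416 0.1143 0.0209]
   scene 247 z 0.01084721092576868 0.03140024147620335 bbox mid [0.4406 0.1147] [0.0594 0.0548] fit [0.4391 0.1153 0.0217]
tin [0.4284 0.2896 0.0215] reach 0.5170851288573131
   top 289 z 0.020977086828504188 0.02535275250473701 bbox mid [0.4296 0.2892] [0.0395 0.042 ] fit [0.43   0.2894 0.0143]
   scene 111 z 0.019736874477804034 0.022223195370776216 bbox mid [0.4299 0.2907] [0.0409 0.0371] fit [0.43   0.2908 0.0132]
fileblade [ 0.5262 -0.1071  0.0035] reach 0.5369442626979134
filehandle [ 0.5796 -0.1097  0.0114] reach 0.5899349429159514
brushb [0.5099 0.1302 0.0136] reach 0.5262240620973107
brushh [0.5755 0.1309 0.0097] reach 0.5901590796427961
```

```bash
python3 -m creep '[[1,35.0,-30.7,8,17.6],[1,35.0,-30.7,8,17.6],[1,35.0,-30.7,8,17.6],[1,35.0,-30.7,8,17.6],[1,35.0,-30.7,8,17.6],[1,35.0,-30.7,8,17.6],[1,35.0,-30.7,8,17.6],[1,35.0,-30.7,8,17.6],[1,35.0,-30.7,8,17.6],[1,35.0,-30.7,8,17.6],[1,35.0,-30.7,8,17.6],[1,35.0,-30.7,8,17.6]]'; cat > go.py <<'E'
# usage: go.py x y z yaw(deg of tool x) -> shift cm + roll needed, in the tool's axes
import sys; from h import *
x,y,z,a=map(float,sys.argv[1:5]);o=r.get_obs();R=np.array(o['tool_rot'])
d=R.T@(np.array([x,y,z])-o['ee_pos'])*100
print('shift cm',d.round(2),'roll',round(np.degrees(np.arctan2(R[1,0],R[0,0]))-a,2),'t',o['t'],'pos',np.round(o['ee_pos'],4),'w',round(o['gripper_width'],4),'F',np.round(o['wrist_force'],1))
E
python3 go.py .4453 -.2444 .025 0
```

```text
t: 1.15
ee_pos: [0.4478, -0.2382, 0.1675]
tool_rot: [[1.0, 0.008, 0.0], [0.008, -1.0, 0.003], [0.0, -0.003, -1.0]]
wrist_force: [-0.1, -0.0, -1.1]
gripper_width: 0.0851
gripper_force: 0.0
shift cm [-0.26  0.66 14.25] roll 0.47 t 1.15 pos [ 0.4478 -0.2382  0.1675] w 0.0851 F [-0.1 -0.  -1.1]
```

```bash
python3 -m creep '[[1,0,0,3,0],[1,0,0,6,0],[1,0,0,8.3,0],[1,0,0,8.3,0]]' >/dev/null; python3 go.py .4453 -.2444 .025 0; python3 - <<'E'
from m import *
np.set_printoptions(precision=4,suppress=True)
f,X=cloud('wrist','w1.png');X=X.reshape(-1,3)
d=np.hypot(*(X[:,:2]-[.4453,-.2444]).T); P=X[(d<.04)&(abs(X[:,2]-.032)<.004)]
print(len(P),circ(P[:,:2]),np.median(P[:,2]))
E
```

```text
shift cm [0.35 0.14 5.64] roll 0.08 t 1.4833 pos [ 0.4422 -0.2432  0.0814] w 0.0854 F [-1.1 -0.   1.2]
2120 [ 0.4448 -0.2454  0.0259] 0.031278185233233904
```

View pics/w1.png

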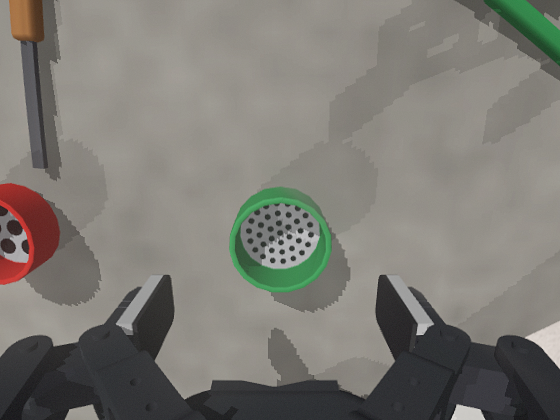

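The wrist view has the green sieve at about (280,240), centred between the open fingers, with nothing in the way. I'll descend and grip.

```bash
python3 -m creep '[[1,0,0,2,0],[1,0,0,4,0],[1,0,0,5.3,0],[1,0,0,6,0],[1,0,0,6,0],[0.5,0,0,6,0],[0,0,0,6,0],[0,0,0,6,0],[0,0,0,6,0],[0,0,0,6,0],[0,0,0,6,0],[0,0,0,6,0]]'; python3 go.py .445 -.2447 .025 0
```

```text
t: 2.53
ee_pos: [0.446, -0.2451, 0.0272]
tool_rot: [[1.0, 0.001, 0.002], [0.001, -1.0, -0.001], [0.002, 0.001, -1.0]]
wrist_force: [-2.5, 1.9, 11.9]
gripper_width: 0.0542
gripper_force: 61.1
shift cm [-0.1  -0.04  0.22] roll 0.03 t 2.5333 pos [ 0.446  -0.2451  0.0272] w 0.0542 F [-2.5  1.9 11.9]
```

```bash
python3 -m creep '[[0,0,0,-1,0],[0,0,0,-3,0],[0,0,0,-6,0],[0,0,0,-9,0],[0,0,0,-9,0],[0,0,0,-9,0]]'; python3 - <<'E'
from h import *
cloud('wrist','w2.png')
E
```

```text
t: 3.03
ee_pos: [0.4464, -0.2454, 0.1179]
tool_rot: [[1.0, 0.0, 0.005], [0.0, -1.0, -0.002], [0.005, 0.002, -1.0]]
wrist_force: [0.1, 0.7, -1.2]
gripper_width: 0.0544
gripper_force: 63.5
```

View pics/w2.png

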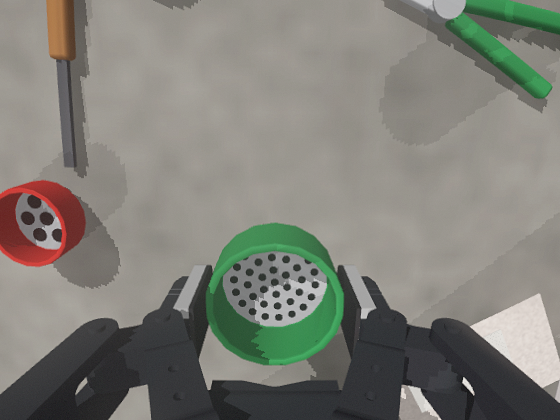

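The green sieve is held level at about (275,290). Next I'll measure where it sits in the hand.

```bash
cat > held.py <<'E'
from m import *
np.set_printoptions(precision=4,suppress=True)
# rim of held cup: topmost flat ring inside the jaws
o=r.get_obs();e=np.array(o['ee_pos']);f,X=cloud('wrist');v=f.reshape(-1,3).astype(int)
X=X.reshape(-1,3);sat=(v.max(1)-v.min(1))>60
P=X[sat&(np.hypot(*(X[:,:2]-e[:2]).T)<.04)&(X[:,2]>e[2]-.04)]
zt=np.nanpercentile(P[:,2],97);Q=P[P[:,2]>zt-.003]
print('rim z-TCP',zt-e[2],'centre-TCP',circ(Q[:,:2])[:2]-e[:2],circ(Q[:,:2])[2],len(Q),'tilt',np.linalg.lstsq(np.c_[Q-Q.mean(0)][:,:2],(Q-Q.mean(0))[:,2],rcond=None)[0],'t',o['t'],'ee',e)
E
python3 held.py
```

```text
rim z-TCP 0.004971493394809304 centre-TCP [-0.0013  0.0011] 0.025979020324334006 2751 tilt [0.002  0.0004] t 3.0833 ee [ 0.4453 -0.2449  0.1164]
```

```bash
python3 -m creep '[[0,0.4,-0.8,-0.5,0],[0,1.3,-2.5,-1,0],[0,2.5,-5,-1,0],[0,4,-7.9,-1,0],[0,5.7,-11.3,-1,0],[0,7.3,-14.6,-1,0],[0,9,-18,-1,0],[0,10.7,-21.3,-1,0],[0,12.4,-24.7,-1,0],[0,14.1,-28,-1,0],[0,15.7,-31.3,-1,0],[0,17.4,-34.7,-1,0]]' >/dev/null; python3 -m creep '[[0,1.4,-2.8,0,0],[0,2.5,-5,0,0],[0,3.2,-6.4,0,0],[0,3.6,-7.1,0,0],[0,3.6,-7.1,0,0],[0,3.6,-7.1,0,0],[0,3.6,-7.1,0,0]]' >/dev/null; python3 go.py .6553 .1733 .07 0; python3 held.py
```

```text
shift cm [ 0.11 -0.19  5.48] roll -0.07 t 4.7167 pos [0.6542 0.1715 0.1248] w 0.0543 F [ 0.3 -1.4 -0.5]
rim z-TCP 0.004927912683670849 centre-TCP [-0.0013  0.001 ] 0.025929425283630216 2875 tilt [-0.0018  0.0009] t 4.7167 ee [0.6542 0.1715 0.1248]
```

```bash
python3 -m creep '[[0,0,0,1.5,0],[0,0,0,3.2,0],[0,0,0,4.5,0],[0,0,0,4.5,0],[0,0,0,4.5,0],[0,0,0,4.5,0]]'; python3 go.py .6553 .1733 .07 0; python3 held.py
```

```text
t: 5.27
ee_pos: [0.6552, 0.1731, 0.081]
tool_rot: [[1.0, -0.0, 0.001], [-0.0, -1.0, 0.0], [0.001, -0.0, -1.0]]
wrist_force: [0.1, -0.4, -0.9]
gripper_width: 0.0543
gripper_force: 63.5
shift cm [ 0.01 -0.02  1.1 ] roll -0.0 t 5.2667 pos [0.6552 0.1731 0.081 ] w 0.0543 F [ 0.1 -0.4 -0.9]
rim z-TCP 0.004915856645736377 centre-TCP [-0.0013  0.001 ] 0.025971738077700313 2865 tilt [0.0007 0.0013] t 5.2667 ee [0.6552 0.1731 0.081 ]
```

```bash
python3 -m creep '[[0,0,0,0.4,0],[0,0,0,0.7,0],[0,0,0,1.0,0],[0,0,0,1.1,0],[0,0,0,1.1,0],[0,0,0,1.1,0]]'; python3 go.py .6553 .1733 .07 0
```

```text
t: 5.82
ee_pos: [0.655, 0.1735, 0.0703]
tool_rot: [[1.0, 0.001, 0.0], [0.001, -1.0, -0.0], [0.0, 0.0, -1.0]]
wrist_force: [-2.1, -1.4, 7.0]
gripper_width: 0.0543
gripper_force: 64.2
shift cm [0.03 0.02 0.03] roll 0.04 t 5.8167 pos [0.655  0.1735 0.0703] w 0.0543 F [-2.1 -1.4  7. ]
```

```bash
python3 -m creep '[[0.7,0,0,0,0],[0.9,0,0,0,0],[1,0,0,0,0],[1,0,0,0,0],[1,0,0,-1,0],[1,0,0,-3,0],[1,0,0,-6,0],[1,0,0,-9,0],[1,0,0,-10,0],[1,0,0,-10,0]]'; cat > chk.py <<'E'
import sys; from m import *
np.set_printoptions(precision=4,suppress=True)
n,x,y,z=sys.argv[1],*map(float,sys.argv[2:5])
o=r.get_obs();f,X=cloud(n,sys.argv[5] if len(sys.argv)>5 else None);X=X.reshape(-1,3)
d=np.hypot(*(X[:,:2]-[x,y]).T);P=X[(d<.036)&(abs(X[:,2]-z)<.004)]
print(n,len(P),'fit',circ(P[:,:2]) if len(P)>9 else 0,'z',np.median(P[:,2]),'slope',np.linalg.lstsq((P-P.mean(0))[:,:2],(P-P.mean(0))[:,2],rcond=None)[0],'zmax',np.nanmax(X[d<.036,2]),'ee',np.array(o['ee_pos']))
E
python3 chk.py wrist .6543 .1743 .075 w3.png
```

```text
t: 6.65
ee_pos: [0.657, 0.1742, 0.1738]
tool_rot: [[1.0, 0.0, 0.007], [0.0, -1.0, 0.002], [0.007, -0.002, -1.0]]
wrist_force: [-0.1, 1.3, 0.1]
gripper_width: 0.0854
gripper_force: 0.0
wrist 1319 fit [0.6539 0.1742 0.0259] z 0.07425097618516041 slope [0.0044 0.0002] zmax 0.2508501128713774 ee [0.657  0.1742 0.1738]
```

View pics/w3.png

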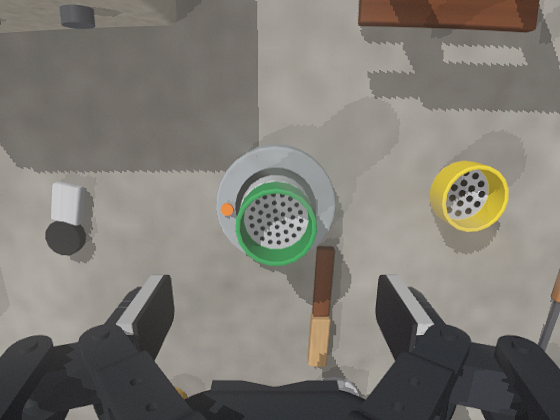

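The green sieve is seated level in the pan, at (277,223). Its rim reads about 75 mm, as it should. Next is yellow.

```bash
python3 -m creep '[[1,0.1,1.5,0,0],[1,0.3,5,0,0],[1,0.5,9,0,0],[1,0.7,12.5,2,0],[1,0.9,15,5,0],[1,0.9,16,7.5,0],[1,0.9,16,8,0],[1,0.9,16,8,0],[1,0.9,16,8,0],[1,0.9,16,8,0]]' >/dev/null;  python3 go.py .6642 .0137 .027 0; python3 chk.py wrist .6642 .0137 .032
```

```text
shift cm [-0.07  0.21  6.36] roll 0.18 t 7.5333 pos [0.6648 0.0157 0.0906] w 0.0853 F [-0.2  0.3 -0.2]
wrist 1920 fit [0.6639 0.0134 0.0259] z 0.031304153749089264 slope [0.0048 0.0005] zmax 0.16748670287350936 ee [0.6648 0.0157 0.0906]
```

```bash
python3 -m creep '[[1,0,0,2,0],[1,0,0,4,0],[1,0,0,5.5,0],[1,0,0,6.2,0],[1,0,0,6.2,0],[0.5,0,0,6.2,0],[0,0,0,6.2,0],[0,0,0,6.2,0],[0,0,0,6.2,0],[0,0,0,6.2,0],[0,0,0,6.2,0]]'; python3 -m creep '[[0,0,0,-1,0],[0,0,0,-3,0],[0,0,0,-6.5,0],[0,0,0,-10,0],[0,0,0,-12,0],[0,0,0,-12,0],[0,0,0,-12,0],[0,0,0,-12,0]]'; python3 held.py
```

```text
t: 8.5
ee_pos: [0.6652, 0.0136, 0.0293]
tool_rot: [[1.0, 0.0, 0.003], [0.0, -1.0, 0.0], [0.003, -0.0, -1.0]]
wrist_force: [-0.4, -0.4, 6.0]
gripper_width: 0.054
gripper_force: 63.4
t: 9.17
ee_pos: [0.6633, 0.0133, 0.147]
tool_rot: [[1.0, 0.001, -0.001], [0.001, -1.0, -0.0], [-0.001, 0.0, -1.0]]
wrist_force: [-0.0, -0.3, -1.0]
gripper_width: 0.0539
gripper_force: 63.2
rim z-TCP 0.0029217909412738996 centre-TCP [-0.0011  0.0007] 0.025864772885848923 3525 tilt [ 0.0008 -0.0012] t 9.1667 ee [0.6633 0.0133 0.147 ]
```

```bash
python3 -m creep '[[0,-0.1,-0.8,0,0],[0,-0.2,-2.8,0,0],[0,-0.3,-5.5,0,0],[0,-0.5,-8.5,0,0],[0,-0.7,-11.5,0,0],[0,-0.8,-13.8,0,0],[0,-0.9,-15.3,0,0],[0,-0.9,-16,0,0],[0,-0.9,-16,1.5,0],[0,-0.9,-16,3,0],[0,-0.9,-16,3.8,0],[0,-0.9,-16,3.8,0]]' >/dev/null; python3 -m creep '[[0,0,0,0,0],[0,0,0,0,0],[0,0,0,0,0]]' >/dev/null; python3 go.py .655 .1736 .098 0; python3 held.py
```

```text
shift cm [-0.05 -0.03  1.23] roll -0.0 t 10.4667 pos [0.6555 0.1733 0.1103] w 0.0539 F [ 0.2 -0.6 -0.3]
rim z-TCP 0.0029080151118438674 centre-TCP [-0.0011  0.0007] 0.025866902059478634 3511 tilt [ 0.0027 -0.0011] t 10.4667 ee [0.6555 0.1733 0.1103]
```

```bash
python3 -m creep '[[0,0,0,0.4,0],[0,0,0,0.8,0],[0,0,0,1.1,0],[0,0,0,1.2,0],[0,0,0,1.2,0],[0,0,0,1.2,0],[0,0,0,1.2,0]]'; python3 go.py .655 .1736 .098 0
```

```text
t: 11.1
ee_pos: [0.6547, 0.1734, 0.0982]
tool_rot: [[1.0, 0.001, -0.0], [0.001, -1.0, -0.0], [-0.0, 0.0, -1.0]]
wrist_force: [-3.1, -1.0, 7.4]
gripper_width: 0.0542
gripper_force: 64.1
shift cm [ 0.03 -0.02  0.02] roll 0.03 t 11.1 pos [0.6547 0.1734 0.0982] w 0.0542 F [-3.1 -1.   7.4]
```

```bash
python3 -m creep '[[0.7,0,0,0,0],[0.9,0,0,0,0],[1,0,0,0,0],[1,0,0,0,0],[1,0,0,-1,0],[1,0,0,-3,0],[1,0,0,-6,0],[1,0,0,-8.5,0],[1,0,0,-9,0],[1,0,0,-9,0],[1,0,0,-9,0]]' >/dev/null;python3 chk.py wrist .6543 .1743 .101 w4.png;  python3 chk.py scene .6543 .1743 .101;python3 chk.py top .4478 -.0795 .032;python3 chk.py top .6543 .1743 .101
```

```text
wrist 1487 fit [0.6538 0.1741 0.0259] z 0.10026820712931528 slope [ 0.0049 -0.    ] zmax 0.26420022121609027 ee [0.6547 0.1734 0.1875]
scene 190 fit [0.6532 0.1733 0.0259] z 0.09979570598134319 slope [-0.0091  0.0071] zmax 0.4737924772571622 ee [0.6541 0.1732 0.1864]
top 135 fit [ 0.4482 -0.0789  0.026 ] z 0.031560063520180925 slope [-0.0153 -0.0027] zmax 0.03469958095476733 ee [0.6539 0.1731 0.1859]
top 41 fit [0.654  0.1754 0.0274] z 0.10060967316829283 slope [ 0.034  -0.0575] zmax 0.5700177485796917 ee [0.6539 0.1731 0.1857]
```

View pics/w4.png

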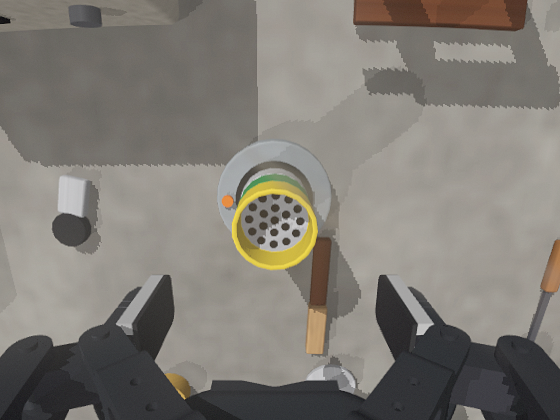

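Yellow is seated on green at (275,228), with its rim at 101 mm. For red I'll turn the hand about 12° so the fingers clear the file tip.

```bash
python3 -m creep '[[1,-0.8,1,0,0],[1,-3,3.6,0,2],[1,-6,7.3,0,6],[1,-9,11,0,12],[1,-12,14.6,1,12],[1,-15,18.2,3,12],[1,-17.5,21.3,5,12],[1,-19.5,23.7,7,12],[1,-20.8,25.3,9,12],[1,-20.8,25.3,9.7,12],[1,-20.8,25.3,9.7,12],[1,-20.8,25.3,9.7,12]]' >/dev/null; python3 -m creep '[[1,0,0,0,0],[1,0,0,0,0]]' >/dev/null; python3 go.py .4478 -.0795 .027 -12; python3 chk.py wrist .4478 -.0795 .032 w5.png
```

```text
shift cm [-0.11  0.14  6.43] roll 0.16 t 13.3833 pos [ 0.449  -0.0784  0.0913] w 0.0849 F [ 0.7 -0.3  0.8]
wrist 1917 fit [ 0.4473 -0.0807  0.0259] z 0.031319090637205504 slope [ 0.0048 -0.0011] zmax 0.16812561828617104 ee [ 0.449  -0.0784  0.0913]
```

View pics/w5.png

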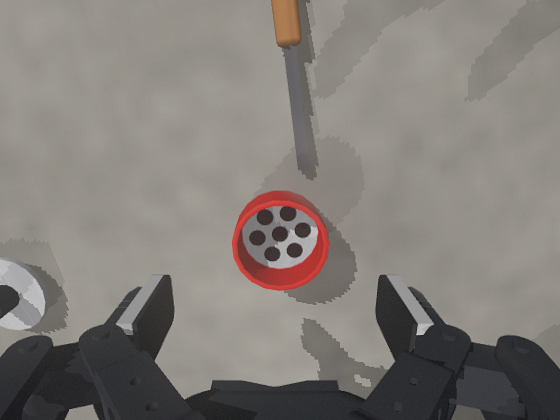

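Red is centred at (280,240), and the file tip at (308,175) is clear of both fingers.

```bash
python3 -m creep '[[1,0,0,2,0],[1,0,0.05,4,0],[1,0,0.05,5.5,0],[1,0,0.05,6.3,0],[1,0,0.05,6.3,0],[0.5,0,0.05,6.3,0],[0,0,0.05,6.3,0],[0,0,0.05,6.3,0],[0,0,0.05,6.3,0],[0,0,0.05,6.3,0],[0,0,0.05,6.3,0]]'; python3 -m creep '[[0,0,0,-1,0],[0,0,0,-3,0],[0,0,0,-6.5,0],[0,0,0,-10,0],[0,0,0,-13.5,0],[0,0,0,-15,0],[0,0,0,-15,0],[0,0,0,-15,0],[0,0,0,-15,0]]'; python3 held.py; python3 go.py .655 .1736 .175 0
```

```text
t: 14.35
ee_pos: [0.4478, -0.0802, 0.0286]
tool_rot: [[0.978, -0.207, 0.002], [-0.207, -0.978, -0.0], [0.002, -0.0, -1.0]]
wrist_force: [-1.9, 0.0, 6.4]
gripper_width: 0.0532
gripper_force: 63.0
t: 15.1
ee_pos: [0.4461, -0.0802, 0.177]
tool_rot: [[0.978, -0.207, -0.001], [-0.207, -0.978, -0.0], [-0.001, 0.0, -1.0]]
wrist_force: [0.4, -0.3, -0.6]
gripper_width: 0.0536
gripper_force: 63.3
rim z-TCP 0.003652705791578559 centre-TCP [-0.0004  0.0007] 0.02582537801090111 3439 tilt [ 0.0002 -0.0018] t 15.1 ee [ 0.4461 -0.0802  0.177 ]
shift cm [ 15.2  -29.15   0.11] roll -11.96 t 15.15 pos [ 0.4458 -0.0801  0.1765] w 0.0533 F [ 0.8  0.  -0.9]
```

```bash
python3 -m creep '[[0,0.4,-0.7,0,0],[0,1.2,-2.3,0,-1],[0,2.4,-4.7,0,-3],[0,4,-7.7,0,-5],[0,5.5,-10.7,0,-7],[0,7.1,-13.7,0,-9],[0,8.6,-16.7,0,-11],[0,10.2,-19.7,0,-12],[0,11.7,-22.7,0,-12],[0,13.1,-25.4,0,-12],[0,14.2,-27.5,0,-12],[0,14.8,-28.7,0,-12]]' >/dev/null; python3 -m creep '[[0,0.2,-0.4,0,0],[0,0.3,-0.4,1,0],[0,0.3,-0.4,2.5,0],[0,0.3,-0.4,3.7,0],[0,0.3,-0.4,4.2,0],[0,0.3,-0.4,4.2,0],[0,0.3,-0.4,4.2,0],[0,0.3,-0.4,4.2,0]]' >/dev/null; python3 go.py .6545 .1736 .123 0; python3 held.py
```

```text
shift cm [-0.    0.02  1.3 ] roll 0.01 t 16.8167 pos [0.6545 0.1738 0.136 ] w 0.0532 F [ 0.1 -0.2 -0.5]
rim z-TCP 0.003509130160190721 centre-TCP [-0.0004  0.0007] 0.025840808402288303 3494 tilt [ 0.0016 -0.0001] t 16.8167 ee [0.6545 0.1738 0.136 ]
```

```bash
python3 -m creep '[[0,0,0,0.4,0],[0,0,0,0.8,0],[0,0,0,1.1,0],[0,0,0,1.3,0],[0,0,0,1.3,0],[0,0,0,1.3,0],[0,0,0,1.3,0]]'; python3 go.py .6545 .1736 .1233 0
```

```text
t: 17.45
ee_pos: [0.6542, 0.1739, 0.1237]
tool_rot: [[1.0, 0.001, 0.0], [0.001, -1.0, -0.0], [0.0, 0.0, -1.0]]
wrist_force: [-4.3, -0.8, 9.5]
gripper_width: 0.0536
gripper_force: 64.4
shift cm [0.03 0.03 0.04] roll 0.03 t 17.45 pos [0.6542 0.1739 0.1237] w 0.0536 F [-4.3 -0.8  9.5]
```

```bash
python3 -m creep '[[0.7,0,0,0,0],[0.9,0,0,0,0],[1,0,0,0,0],[1,0,0,0,0],[1,0,0,-1,0],[1,0,0,-3,0],[1,0,0,-6,0],[1,0,0,-8.5,0],[1,0,0,-9,0],[1,0,0,-9,0],[1,0,0,-9,0]]' >/dev/null;python3 chk.py wrist .6543 .1743 .127 w6.png; python3 go.py .4408 .1146 .11 0;python3 chk.py scene .6543 .1743 .127 s6.png;python3 - <<'E'
from m import *
f,X=cloud('top');X=X.reshape(-1,3);d=np.hypot(*(X[:,:2]-[.4408,.1146]).T);P=X[(d<.03)&(X[:,2]>.024)&(X[:,2]<.04)]
print('knob',len(P),P.mean(0),np.ptp(P,axis=0))
E
```

```text
wrist 1509 fit [0.654  0.1746 0.0259] z 0.12627159470148583 slope [0.0045 0.0015] zmax 0.28927429544004435 ee [0.654  0.1739 0.2124]
shift cm [-21.26   5.88  10.17] roll 0.03 t 18.4167 pos [0.6535 0.1736 0.2114] w 0.0856 F [-0.5 -0.1 -0.7]
scene 202 fit [0.6534 0.1736 0.0259] z 0.12581332356357916 slope [0.0031 0.0082] zmax 0.4808733777166122 ee [0.6535 0.1736 0.2114]<stdin>:3: RuntimeWarning: Mean of empty slice.
  ret = um.true_divide(
Traceback (most recent call last):
ValueError: zero-size array to reduction operation maximum which has no identity
```

View pics/s6.png

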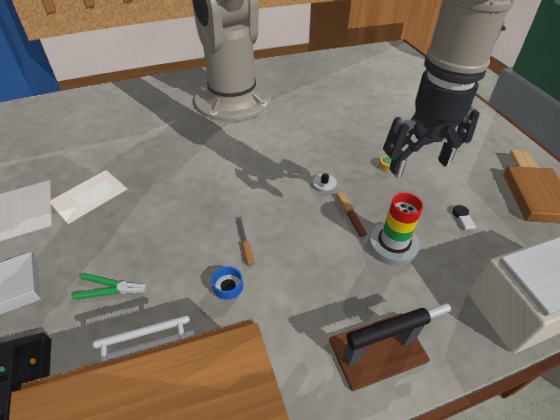

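The tower so far is upright at (400,222), red on yellow on green. The lid is at (324,182) and untouched. Next I'll move above it.

```bash
python3 -m creep '[[1,-1,0.3,0,0],[1,-3.5,1,0,0],[1,-7,2,0,0],[0.6,-10.5,3,1,0],[0.6,-14,4,4,0],[0.6,-17,4.8,7,0],[0.6,-19.5,5.5,9.5,0],[0.6,-21,5.9,11.3,0],[0.6,-21.4,5.9,11.3,0],[0.6,-21.4,5.9,11.3,0],[0.6,-21.4,5.9,11.3,0],[0.6,-21.4,5.9,11.3,0]]' >/dev/null; python3 go.py .4408 .1146 .031 0;python3 - <<'E'
from m import *
f,X=cloud('wrist','w7.png');X=X.reshape(-1,3);d=np.hypot(*(X[:,:2]-[.4408,.1146]).T);P=X[(d<.02)&(X[:,2]>.026)&(X[:,2]<.034)]
print('knob',len(P),P.mean(0),np.ptp(P,axis=0),(P.max(0)+P.min(0))/2)
P=X[(d<.035)&(abs(X[:,2]-.011)<.003)];print('disc',(P.max(0)+P.min(0))/2,np.ptp(P,axis=0))
E
```

```text
shift cm [-0.21  0.13  6.95] roll 0.03 t 19.5167 pos [0.4427 0.1158 0.1005] w 0.0513 F [0.2 0.4 1. ]
knob 709 [0.44108007 0.11409789 0.02849465] [0.01847165 0.01818001 0.0045823 ] [0.44079635 0.1138135  0.02833048]
disc [0.44059677 0.11365251 0.01094464] [0.05546936 0.05522867 0.00582111]
```

View pics/w7.png

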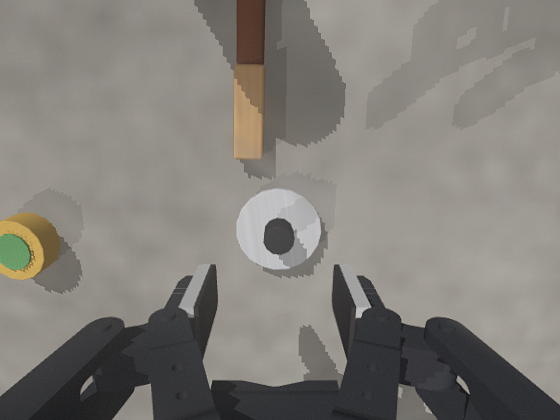

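The lid's knob at (279,236) lies midway between the fingers, and the brush end at (249,158) is clear.

```bash
python3 -m creep '[[0.6,0,0,2,0],[0.6,0,0.05,4,0],[0.6,0,0.05,5.8,0],[0.6,0,0.05,6.7,0],[0.6,0,0.05,6.9,0],[0.3,0,0.05,6.9,0],[0.2,0,0.05,6.9,0],[0,0,0.05,6.9,0],[0,0,0.05,6.9,0],[0,0,0.05,6.9,0],[0,0,0.05,6.9,0],[0,0,0.05,6.9,0]]'
```

```text
t: 20.57
ee_pos: [0.4411, 0.1146, 0.0315]
tool_rot: [[1.0, 0.001, 0.002], [0.001, -1.0, 0.001], [0.002, -0.001, -1.0]]
wrist_force: [-1.1, 0.1, 6.6]
gripper_width: 0.0163
gripper_force: 58.5
```

```bash
python3 -m creep '[[0,0,0,-1,0],[0,0,0,-3,0],[0,0,0,-6.5,0],[0,0,0,-10,0],[0,0,0,-13.5,0],[0,0,0,-16,0],[0,0,0,-16.5,0],[0,0,0,-16.5,0],[0,0,0,-16.5,0]]'; python3 - <<'E'
from m import *
o=r.get_obs();e=np.array(o['ee_pos']);f,X=cloud('wrist','w8.png');X=X.reshape(-1,3)
d=np.hypot(*(X[:,:2]-e[:2]).T);P=X[(d<.034)&(abs(X[:,2]-e[2]+.0205)<.005)]
print(len(P),'mid-TCP',(P.max(0)+P.min(0))/2-e,np.ptp(P,axis=0),np.median(P[:,2])-e[2],'slope',np.linalg.lstsq((P-P.mean(0))[:,:2],(P-P.mean(0))[:,2],rcond=None)[0],e)
E
```

```text
t: 21.32
ee_pos: [0.4397, 0.114, 0.1952]
tool_rot: [[1.0, 0.0, -0.0], [0.0, -1.0, -0.0], [-0.0, 0.0, -1.0]]
wrist_force: [0.7, -0.1, -1.5]
gripper_width: 0.0163
gripper_force: 58.6
5272 mid-TCP [-0.00088694  0.00065022 -0.02048228] [0.05628947 0.05550387 0.0099516 ] -0.020933658087514018 slope [-0.01288662 -0.00030203] [0.43968656 0.11397693 0.19515306]
```

View pics/w8.png

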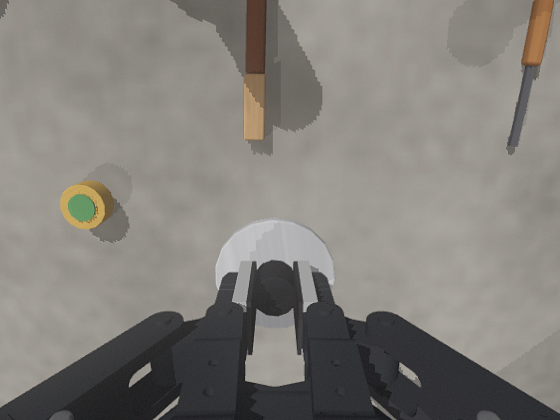

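The lid is held level by its knob at (275,285). I'll carry it to the tower.

```bash
python3 -m creep '[[0,0.6,-0.2,0,0],[0,2,-0.6,0,0],[0,4.5,-1.3,0,0],[0,7.5,-2.1,0,0],[0,10.5,-2.9,0,0],[0,13.5,-3.8,0,0],[0,16.3,-4.6,0,0],[0,18.7,-5.2,0,0],[0,20.4,-5.7,0,0],[0,21.4,-6,0,0],[0,21.4,-6,0,0],[0,21.4,-6,0,0]]' >/dev/null; python3 -m creep '[[0,0,0,1,0],[0,0,0,2.2,0],[0,0,0,3,0],[0,0,0,3.2,0],[0,0,0,3.2,0],[0,0,0,3.2,0],[0,0,0,3.2,0]]' >/dev/null; python3 go.py .6549 .1739 .1525 0;  python3 - <<'E'
from m import *
o=r.get_obs();e=np.array(o['ee_pos']);f,X=cloud('wrist');X=X.reshape(-1,3)
d=np.hypot(*(X[:,:2]-e[:2]).T);P=X[(d<.034)&(abs(X[:,2]-e[2]+.0205)<.005)]
print(len(P),'mid-TCP',(P.max(0)+P.min(0))/2-e,np.median(P[:,2])-e[2])
E
```

```text
shift cm [0.05 0.06 1.13] roll 0.03 t 22.95 pos [0.6544 0.1745 0.1638] w 0.0156 F [ 0.2 -1.3 -0.5]
5271 mid-TCP [-0.00085109  0.00064196 -0.02045403] -0.021048659968900957
```

```bash
python3 -m creep '[[0,0,0,0.4,0],[0,0,0,0.7,0],[0,0,0,1.0,0],[0,0,0,1.2,0],[0,0,0,1.2,0],[0,0,0,1.2,0],[0,0,0,1.2,0]]'; python3 go.py .6549 .1739 .1525 0
```

```text
t: 23.58
ee_pos: [0.6545, 0.1745, 0.1526]
tool_rot: [[1.0, 0.0, 0.001], [0.0, -1.0, 0.0], [0.001, -0.0, -1.0]]
wrist_force: [-2.6, -1.0, 7.1]
gripper_width: 0.0162
gripper_force: 59.4
shift cm [0.04 0.06 0.01] roll 0.03 t 23.5833 pos [0.6545 0.1745 0.1526] w 0.0162 F [-2.6 -1.   7.1]
```

Seated with light contact. I'll release, back straight off, then move aside and check.

```bash
python3 -m creep '[[0.3,0,0,0,0],[0.5,0,0,0,0],[0.6,0,0,0,0],[0.6,0,0,0,0],[0.6,0,0,-1,0],[0.6,0,0,-3,0],[0.6,0,0,-6,0],[0.6,0,0,-9,0],[0.6,0,0,-10,0],[0.6,0,0,-10,0],[0.6,0,0,-10,0],[0.6,0,0,-10,0]]' >/dev/null; python3 chk.py wrist .6543 .1743 .132; python3 -m creep '[[0.6,-2,3,0,0],[0.6,-5,7,0,0],[0.6,-8,11,0,0],[0.6,-10,15,0,0],[0.6,-11,18,0,0],[0.6,-11,18,0,0],[0.6,-11,18,0,0],[0.6,-11,18,0,0]]'; python3 chk.py scene .6543 .1743 .132 s9.png; python3 chk.py scene .6445 -.164 .032; python3 chk.py scene .4299 .29 .022;python3 chk.py top .6543 .1743 .132
```

```text
wrist 3710 fit [0.6533 0.1752 0.0211] z 0.13154623973039756 slope [-0.0013 -0.    ] zmax 0.32649934453088775 ee [0.6533 0.1741 0.2499]
t: 25.3
ee_pos: [0.5439, -0.0059, 0.2505]
tool_rot: [[1.0, -0.001, -0.001], [-0.001, -1.0, 0.0], [-0.001, -0.0, -1.0]]
wrist_force: [0.2, 0.2, -0.6]
gripper_width: 0.051
gripper_force: 0.0
scene 460 fit [0.653  0.1754 0.0214] z 0.13154336302396002 slope [-0.0174  0.0065] zmax 0.1528077630566883 ee [ 0.5439 -0.0059  0.2505]
scene 197 fit [ 0.6446 -0.1647  0.0261] z 0.030719538084403974 slope [-0.0012  0.0065] zmax 0.03420625345844375 ee [ 0.5443 -0.0045  0.2507]
scene 129 fit [0.4305 0.2894 0.014 ] z 0.01986706208226252 slope [-0.0018 -0.0132] zmax 0.02329311747469409 ee [ 0.5446 -0.0038  0.2508]
top 537 fit [0.6554 0.176  0.0211] z 0.13198009395444754 slope [-0.0011 -0.0052] zmax 0.15402788861899674 ee [ 0.5447 -0.0037  0.2508]
```

View pics/s9.png

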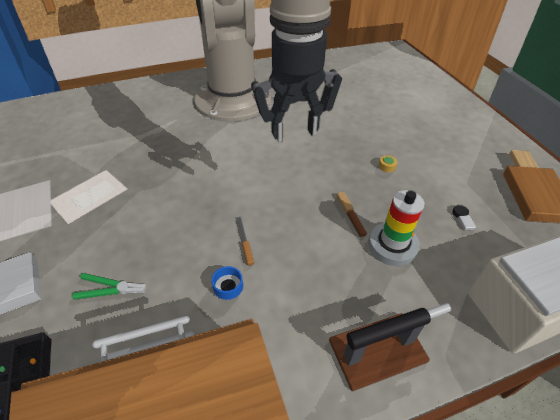

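The tower is complete and upright at (403,222). The lid's disc top reads 132 mm, the expected height, and the other items haven't moved.

```bash
python3 -c "
from cell import r
print(r.hand_in())"
```

```text
the job is handed in; nothing more can be done
None
```

I built the sieve tower on the pan in the order asked (green, yellow, red, then the lid), checked each piece as level and fully seated before fetching the next, left the other items untouched, and handed the job in at about 25 s of the 109 s allowed.

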